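# Prop the self-closing parts chest and fetch the die head

## Robot

A 7-joint arm with a two-finger parallel gripper is mounted at the origin on a cart in front of the work surface, level with it; the furniture and walls round the work are solid. World frame = base frame: x ahead of the robot, y to its left, z up, the work surface at z = 0. Lengths are in m, angles in degrees, forces in N, time in s.
With the tool pointing down it reaches from about 0.35 to 0.775 m from the base axis. Payload 3.1 kg.
Tool frame: the origin (TCP) lies on the centre line of the jaws, within the pads' length; the fingertips stand 17 mm ahead of it and the grasp point (between the pads) lies 2 mm behind it (robot.tip_reach is the distance from the TCP to the fingertips, in m); z points along the fingers, y is the line along which they close (so a half turn about z gives the same grasp; the last joint's range is limited). The gripper opens to 85 mm and grips with 20 to 120 N. Pads are 22 mm wide; open, the fingers measure 114 mm over their backs; the gripper's body (76 mm by 85 mm) begins 54 mm behind the grasp point. The pads swing forward as they close: fully open they stand 13 mm farther back than shut.
Start: joints at [-76.415, 17.813, 0.802, 86.603, -0.252, 75.585, -1.558], TCP at [0.151, 0.529, 0.248] pointing down, gripper open.
Joint ranges: [-154.91, 154.91], [-16.99, 109.72], [-72.82, 74.43], [7.12, 147.25], [-82.49, 262.49], [11.32, 116.49], [-174.64, 174.64]. Speed limits (degrees/s): [159.86, 159.86, 180, 180, 180, 180, 180].

## Interface

Orientations are given as [roll, pitch, yaw] about the fixed x, y, z axes, in that order (R = Rz(yaw) Ry(pitch) Rx(roll)).
In Python, from station import robot, fingers, vision, workorder, recognise gives the robot as it stands. Calls block until the motion is done:
- robot.move_to(position, orientation): joint-space move of the TCP to a pose.
- robot.line_to(position, orientation=None, velocity=0.15, f_stop=None): straight line of the TCP; orientation=None keeps the orientation; velocity is the mean speed in m/s. With f_stop (N) it stops when the force on the tool has changed by that much, and returns True; else False.
- robot.move_j(angles): joint-space move.
- fingers.gripper_to(opening, force=None): opening from 0.0 (shut) to 1.0 (fully open); force is the grip in N (None keeps the last); returns when the fingers have stopped.
- robot.pause(seconds).
- robot.inverse_kinematics(position, orientation): joint angles nearest the present ones, or None.
- vision.grab_frame(name): name is "scene" or "side" or "wrist"; returns the picture (400x640x3 uint8, red, green, blue); there is no depth.
- vision.calibration(name): a dict with "mtx" (3x3 intrinsics, pixels), "extrinsics" (4x4, takes a point from world to camera coordinates); the wrist camera has in their place "T_tool_cam" (4x4, takes a point from camera to tool coordinates, whose origin is the TCP and whose axes are the flange's). Camera axes: x right, y up, looking along -z (the intrinsics and any distortion apply to the point x, -y, -z); pixel columns grow to the right and rows downward; lengths in m; the calibration is good to about 2 mm. A picture is of the moment at which its call begins: read the wrist's pose just before it. calibration takes no time and is no camera call.
A pose or a line that the arm cannot do raises robot.PlanningError and nothing moves.
- workorder.close_job(): hands the job in; it is judged then, once.
Trained networks look in the newest picture that a camera, given by its name, has taken for a name from the list of things; names that differ only in an ending like _2 or _b are one class to them, and where a whole thing is asked for, a point or a joint stands for the part that bears it (a point fixed in the world has none). Each returns a list of dicts, best first, with "p" (0 to 1); they miss things now and then, are a little off and sometimes report something else, mostly with a low value. They report only what shows in the picture. A call takes as long as a camera call. They do not tell look-alikes from the thing itself.
- recognise(label, camera): "rect" ([centre column, centre row, width, height] in pixels, round what is visible of it).
Readings, each from a call of its own:
- robot.current_time_s(): time.
- robot.current_joint_positions(): joint angles.
- robot.current_dq(): joint speeds.
- robot.current_joint_torque(): joint torques, N m.
- robot.current_tool_pos(): TCP position.
- robot.current_eef_rot(): TCP orientation.
- robot.current_contact_force(): force on the tool from outside, world axes, zero at the start.
- robot.current_torque(): the same for the moment, N m.
- robot.current_finger_gap(): opening from 0.0 (shut) to 1.0 (fully open).
- robot.current_gripper_force(): force on a finger pad.
Only numpy, scipy, OpenCV 4.12 (cv2) and the standard library are available. Lean on these libraries where they do the work, as an engineer would, in place of code of your own. Each camera call takes 0.05 s, during which the arm holds its last target. There are 200 camera calls.

## Task

The grey parts chest has a lid that slowly swings shut by itself: lift it fully open by its bar, then stand the metal wedge upright on the chest's front ledge, in under the lid, so that the wedge alone keeps the lid well open. Then take the die head out of the chest's well and set it down gently, upright and flat, in the empty corner of the job tray on the bench. Leave the lid resting on the wedge and do not upset the other things in the chest and the tray.

Things in the scene. Friction and masses are not known exactly. Their poses are not given: they have to be found in the camera images.
- chest: grey sheet-steel parts chest, fixed, 155 (x) x 190 (y) x 90 mm high without the lid. Origin: centre of its underside; z up, x away from the robot, y left (it may be turned a few degrees). Front strip (x -77 to -33 mm, full length): a solid flat ledge, 90 mm above the bench. Behind it the open well: x -33 to +73, y -80 to +90 mm, floor at 32, rim at 90 mm. The shut lid covers both.
- ledge (a point): point on the top of the ledge, in the middle of its usable width (x -57 mm), directly below the lid's hinge line: the right-hand (-y) end of the ledge. The ledge runs 185 mm from here along the chest's +y.
- lid (a joint): lid angle: 0 shut, 1.57 upright, 1.75 end stop (past upright). Hinge line along the chest's x through its y -90, z 95 mm, at the right-hand end; the left-hand end swings up and over to the right. A spring with a slow damper shuts it: let go near the stop, it is still above 1.4 after 9 s and shut after 30 to 40 s. Lifting at 0.35 rad/s takes about 6 N at the bar, faster takes more.
- lid_panel: the lid: a 5 mm thick grey panel, 157 (x) x 185 mm. Origin on the hinge line; when shut its y points along the panel to the bar and the panel lies between z -5 and 0 mm; its frame turns with the lid.
- lid_bar (a point): centre of the lid's pull bar: a round steel bar 16 mm thick, 36 mm long, parallel to the hinge line and 210 mm from it, at chest x -20 mm, in the mid-plane of the panel (2.5 mm below the hinge line when shut), on a narrow stem, 14 mm clear of the lid's edge. Pinched from above on its two ends (fingers closing along the chest's x), it pivots between the pads as the lid swings.
- wedge: plain metal wedge standing on the bench, 0.55 kg, 26 (x) x 75 (y) x 75 mm high. Origin: centre of its underside. Its -y end slopes, from y -37 mm at the foot to -20 mm at the top; its +y end is upright. Lengthwise on the ledge, sloping end towards the hinge, foot 6 mm from below the hinge line, it holds the lid at about 1.3 rad, and the well's left half is then clear above.
- die_head: grey steel threading die head standing on its face in the well, a round body 52 mm across (grips anywhere round it), 46 to 49 mm high, 0.34 to 0.55 kg. Origin: centre of its underside.
- coupling: copper coupling standing in the well near the hinge end, 32 mm across, 44 mm high; stays there. Origin: centre of its underside.
- tray: shallow dark steel job tray, fixed on the bench, 128 x 128 mm outside, walls 4 mm thick and 19 mm high, floor 4 mm above the bench. Origin: centre of its underside. Three of its 60 x 60 mm quarters each hold a thing; the quarter at +x, +y is empty. A bench vice, 182 mm high, stands between the wedge and the tray.
- gap (a point): centre of the tray's empty quarter, on the tray's floor: tray x +30, y +30 mm, 4 mm above the bench
- tape_a: roll of thread tape lying in the tray's quarter at -x, +y, about 50 x 60 x 14 mm. Origin: centre of its underside.
- tape_b: roll of thread tape lying in the tray's quarter at +x, -y, about 50 x 60 x 14 mm. Origin: centre of its underside.
- nut: brass union nut lying in the tray's quarter at -x, -y, about 57 mm across, 30 mm high. Origin: centre of its underside.
Not all that is in view belongs to the job. Leave any pink look-alike of the wedge alone.

How it is judged (in metres and radians):
On the way, in this order (a step that is already met when the one before it is completed fails the run):
1. the lid is lifted to upright or nearly so (value of joint lid above 1.3 rad), for 0.1 s.
2. the wedge stands on the ledge and alone holds the lid well open, with the robot off both (value of joint lid above 0.95 rad and contact force between wedge and lid_panel above 0.2 N and z of wedge in the frame of chest above 0.08 m and angle between wedge's own z axis and vertical below 0.15 rad and contact force between each of the arm, the fingers and lid_panel below 0.1 N and contact force between the fingers and wedge below 0.1 N), for 0.3 s.
3. the die head is lifted out of the well while the wedge holds the lid (z of die_head in the frame of chest above 0.095 m and value of joint lid above 0.95 rad and contact force between wedge and lid_panel above 0.2 N), for 0.1 s.
At the end, for the whole second after the job is handed in: The die head stands upright (within 6 degrees) and flat on the tray's floor (within 5 mm), centred in the empty quarter within 12 mm, at rest; the lid is at 0.95 rad or more and rests on the wedge, which stands upright on the ledge; the two tape rolls and the nut are within 30 mm of where they lay (horizontal distance between die_head and gap below 0.012 m and z of die_head in the frame of gap below 0.005 m and angle between die_head's own z axis and vertical below 0.1 rad and linear speed of die_head below 0.02 m/s and value of joint lid above 0.95 rad and contact force between wedge and lid_panel above 0.2 N and z of wedge in the frame of chest above 0.08 m and angle between wedge's own z axis and vertical below 0.15 rad and distance of each of tape_a, tape_b, nut from where it was at the start of the episode below 0.03 m); the robot touches nothing.
It fails at once if the coupling in the chest is knocked over (angle between coupling's own z axis and vertical above 0.6 rad).
It fails at once if the die head is dropped into the tray: it falls the last 20 mm faster than 0.45 m/s (horizontal distance between die_head and gap below 0.06 m and z of die_head in the frame of gap below 0.02 m and linear speed of die_head above 0.45 m/s).
It fails at once if the die head is pressed hard (over 60 N) onto the tray (contact force between die_head and tray above 60 N).
It also fails if it takes over 72 s, if anything falls off the work surface, if the arm or the gripper's body presses on something with over 40 N, if the wrist force passes 120 N, or if a joint passes its speed limit or range.

## Working session

There is one attempt and no reset: what is moved stays moved. The work goes in short steps, each a Python script; the robot and the scene stay as the last script left them, time stands still between calls to the robot, and variables do not carry over. Pictures are saved under pics/ and viewed, at most 10 in all, crops included, and the job is handed in when it is done.

```bash
ls; mkdir -p pics
python3 - <<'E'
from station import robot, fingers, vision, workorder, recognise
import cv2, numpy as np
ims=[]
for c in ["scene","side"]:
    im=vision.grab_frame(c); cv2.imwrite(f"pics/{c}0.png",im[:,:,::-1])
    k=vision.calibration(c); print(c,{a:np.round(np.array(b),4).tolist() for a,b in k.items()})
    for l in ["chest","lid_panel","lid_bar","wedge","die_head","tray","tape_a","nut"]:
        print(l,[(np.round(d['rect']).tolist(),round(d['p'],2)) for d in recognise(l,c)][:4])
k=vision.calibration("wrist");print({a:np.round(np.array(b),4).tolist() for a,b in k.items()})
print(robot.current_time_s(),robot.current_eef_rot(),robot.tip_reach)
E
```

```text
pics
scene {'mtx': [[446.6809, 0.0, 318.2596], [0.0, 446.6809, 202.5498], [0.0, 0.0, 1.0]], 'extrinsics': [[0.2568, -0.9664, 0.0088, -0.3019], [0.736, 0.2015, 0.6463, -0.4055], [-0.6264, -0.1595, 0.763, -0.6659], [0.0, 0.0, 0.0, 1.0]]}
chest [([314.0, 166.0, 109.0, 88.0], 0.81), ([231.0, 205.0, 39.0, 36.0], 0.18)]
lid_panel [([312.0, 152.0, 111.0, 64.0], 0.92)]
lid_bar [([315.0, 153.0, 106.0, 63.0], 0.95), ([371.0, 277.0, 28.0, 28.0], 0.26)]
wedge [([188.0, 242.0, 33.0, 44.0], 0.87), ([230.0, 206.0, 36.0, 35.0], 0.59)]
die_head []
tray [([390.0, 268.0, 65.0, 69.0], 0.89)]
tape_a [([401.0, 251.0, 23.0, 17.0], 0.64), ([370.0, 278.0, 30.0, 26.0], 0.55)]
nut [([402.0, 281.0, 32.0, 30.0], 0.77)]
side {'mtx': [[465.8837, 0.0, 318.5373], [0.0, 465.8837, 201.7456], [0.0, 0.0, 1.0]], 'extrinsics': [[-0.4888, 0.8723, -0.0091, 0.4132], [-0.7799, -0.4323, 0.4526, 0.3293], [0.3909, 0.2283, 0.8917, -1.3853], [0.0, 0.0, 0.0, 1.0]]}
chest [([311.0, 235.0, 98.0, 75.0], 0.71)]
lid_panel [([312.0, 233.0, 92.0, 76.0], 0.75), ([281.0, 162.0, 58.0, 50.0], 0.43)]
lid_bar [([311.0, 235.0, 94.0, 71.0], 0.95)]
wedge [([393.0, 229.0, 39.0, 27.0], 0.96), ([426.0, 199.0, 25.0, 38.0], 0.58), ([269.0, 164.0, 21.0, 18.0], 0.19)]
die_head [([311.0, 236.0, 92.0, 69.0], 0.7), ([282.0, 160.0, 58.0, 56.0], 0.57)]
tray [([281.0, 160.0, 58.0, 51.0], 0.81), ([312.0, 235.0, 95.0, 70.0], 0.52)]
tape_a [([296.0, 154.0, 20.0, 19.0], 0.74), ([270.0, 165.0, 16.0, 16.0], 0.69)]
nut [([277.0, 147.0, 20.0, 22.0], 0.49)]
{'mtx': [[291.393, 0.0, 319.8653], [0.0, 291.393, 193.9425], [0.0, 0.0, 1.0]], 'T_tool_cam': [[-0.0004, 0.9543, 0.2988, 0.0763], [1.0, 0.0004, 0.0, -0.0019], [-0.0001, 0.2988, -0.9543, -0.1263], [0.0, 0.0, 0.0, 1.0]]}
0.9 [1.79997866e+02 1.90052646e-04 1.64030950e+02] 0.017
```

Run:
```python
import cv2
a=cv2.imread("pics/scene0.png")[100:325,150:450]; b=cv2.imread("pics/side0.png")[115:295,200:470]
cv2.imwrite("pics/v1.png",cv2.resize(a,(800,600),interpolation=cv2.INTER_CUBIC)); cv2.imwrite("pics/v2.png",cv2.resize(b,(800,533),interpolation=cv2.INTER_CUBIC))
```

```text
(no output)
```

View pics/v1.png

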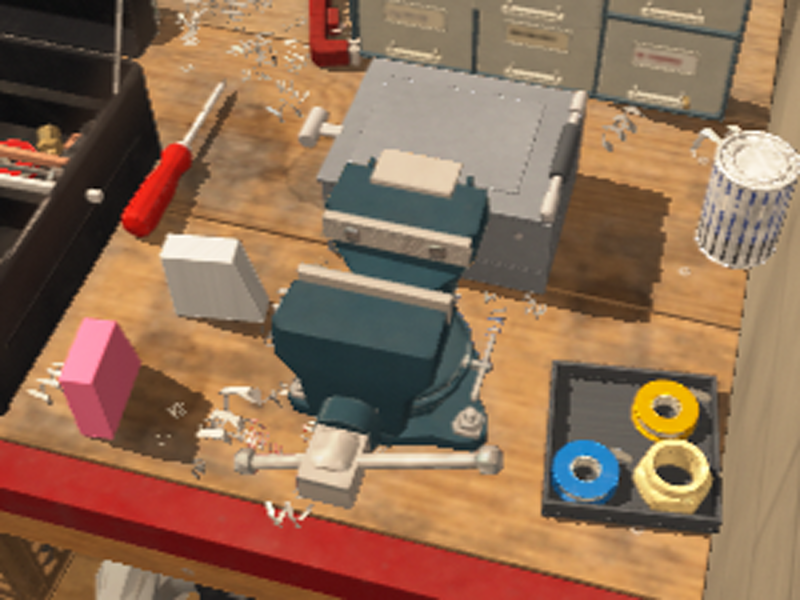

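View pics/v2.png

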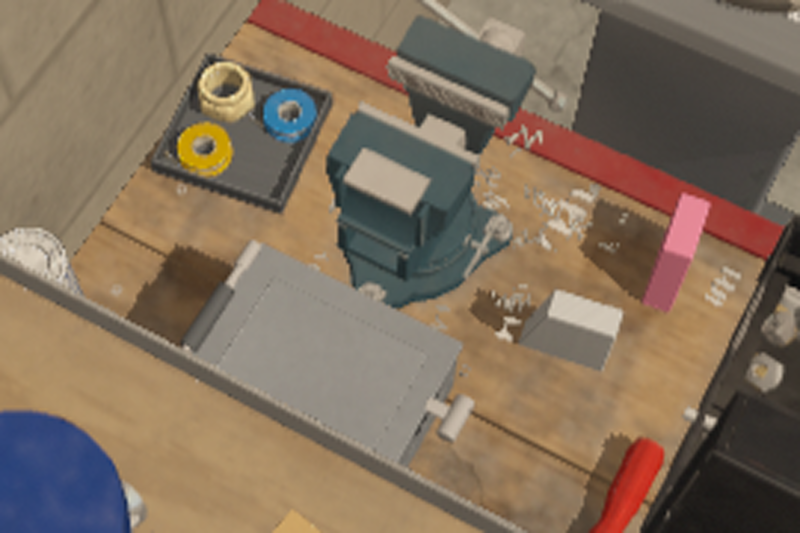

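```bash
cat > h.py <<'E'
import numpy as np, cv2
from scipy.optimize import least_squares
from scipy.spatial.transform import Rotation as Rot
from station import robot, fingers, vision, workorder, recognise
def proj(c,P,T=None):
    k=vision.calibration(c); E=np.array(k["extrinsics"]) if T is None else T
    p=np.atleast_2d(P)@E[:3,:3].T+E[:3,3]; p=p*[1,-1,-1]
    q=p@np.array(k["mtx"]).T; return q[:,:2]/q[:,2:]
def wristE():
    T=np.eye(4); T[:3,:3]=Rot.from_euler('xyz',robot.current_eef_rot(),degrees=True).as_matrix(); T[:3,3]=robot.current_tool_pos()
    return np.linalg.inv(T@np.array(vision.calibration("wrist")["T_tool_cam"]))
def world(p,L,z0=0):
    c,s=np.cos(p[2]),np.sin(p[2]); L=np.atleast_2d(np.array(L,float))/1000
    return np.c_[p[0]+c*L[:,0]-s*L[:,1],p[1]+s*L[:,0]+c*L[:,1],L[:,2]+z0]
def fit(obs,x0):  # obs: (cam, local mm, pixel[, E])
    def r(p): return np.concatenate([(proj(o[0],world(p,o[1]),*o[3:])-o[2])[0] for o in obs])
    s=least_squares(r,x0,loss='soft_l1'); return s.x,r(s.x).reshape(-1,2)
E
cat > f1.py <<'E'
from h import *
S=lambda x,y:("scene",(150+x*.375,100+y*.375)); D=lambda x,y:("side",(200+x*.3375,115+y*.3377))
O=lambda l:[(f[0],p,f[1]) for p,f in l]
chest=O([((-78,95,95),S(318,182)),((78,95,95),S(372,60)),((78,-90,95),S(585,92)),((-20,210-90,92.5),S(313,127)),
 ((-78,-90,95),D(258,243)),((-78,95,95),D(462,347)),((78,-90,95),D(185,345)),((-20,120,92.5),D(456,417))])
wedge=O([((13,37,75),S(170,236)),((13,-20,75),S(238,237)),((-13,37,75),S(178,262)),((-13,-37,0),S(267,320)),((-13,37,0),S(180,315)),
 ((-13,37,75),D(620,320)),((13,37,75),D(612,345)),((-13,-20,75),D(555,292)),((13,-20,75),D(548,318)),((13,37,0),D(603,370)),((13,-37,0),D(520,342))])
tray=O([((64,64,19),S(553,362)),((64,-64,19),S(720,378)),((-64,64,0),S(543,516)),((-64,-64,0),S(720,531)),
 ((-64,-64,19),D(208,57)),((-64,64,19),D(330,95)),((64,64,0),D(283,210)),((64,-64,19),D(155,155))])
P={}
for n,o,x0 in(("chest",chest,[.65,0,0]),("wedge",wedge,[.5,.15,0]),("tray",tray,[.5,-.3,0])):
    P[n],r=fit(o,x0); print(n,P[n].round(4),np.degrees(P[n][2]).round(1),r.round(1).tolist())
np.save("P.npy",P,allow_pickle=True)
E
python3 f1.py
```

```text
chest [ 0.6622 -0.1416 -0.0024] -0.1 [[-0.8, -1.7], [0.8, -1.4], [-1.6, 0.7], [-0.9, -0.2], [0.4, -2.3], [-0.3, -3.1], [-10.3, 16.0], [-0.3, -0.9]]
wedge [0.5101 0.0169 0.1975] 11.3 [[-1.2, -1.9], [0.1, -0.9], [-6.9, -2.4], [-0.8, 0.1], [-1.7, 0.2], [-0.0, -4.2], [0.2, -3.2], [-1.3, -1.3], [-1.6, -0.7], [-1.5, 0.4], [-2.0, 1.6]]
tray [ 0.4596 -0.3327  0.1471] 8.4 [[-0.1, -0.8], [-0.8, -0.8], [-0.8, 0.5], [-0.4, 1.9], [-1.4, -2.9], [0.1, -2.3], [-1.2, 0.4], [-2.6, 0.9]]
```

```bash
cat > ov.py <<'E'
from h import *
P=np.load("P.npy",allow_pickle=True).item()
def poly(n):
    if n=="chest": return [[(-78.5,-90,95),(78.5,-90,95),(78.5,95,95),(-78.5,95,95)],[(-77,95,0),(77,95,0),(77,95,90),(-77,95,90)],[(-38,120,92.5),(-2,120,92.5)]]
    if n=="wedge":
        f=lambda x:[(x,-37,0),(x,37.5,0),(x,37.5,75),(x,-20,75)]; return [f(-13),f(13)]
    f=lambda z:[(-64,-64,z),(64,-64,z),(64,64,z),(-64,64,z)]; return [f(19),f(0),[(29,30,4),(31,30,4)]]
def tile(im,c,n,ctr,w,h,W,H,T=None):
    x0,y0=int(ctr[0]-w/2),int(ctr[1]-h/2); s=W/w
    t=cv2.warpAffine(im,np.float32([[s,0,-x0*s],[0,s,-y0*s]]),(W,H),flags=cv2.INTER_CUBIC)
    for m in poly(n):
        q=((proj(c,world(P[n],m),*([T] if T is not None else []))-[x0,y0])*s); cv2.polylines(t,[q.round().astype(int)],True,(0,255,0),1)
    cv2.putText(t,f"{n} {c} x0={x0} y0={y0} s={s:.2f}",(3,12),0,.4,(0,0,255),1); return t
E
cat > ov1.py <<'E'
from ov import *
a=cv2.imread("pics/scene0.png"); b=cv2.imread("pics/side0.png")
t=lambda im,c,n,ctr,w:tile(im,c,n,ctr,w,w*.75,400,300)
m=np.vstack([np.hstack([t(a,"scene","chest",(310,155),130),t(b,"side","chest",(312,235),130)]),np.hstack([t(a,"scene","wedge",(230,205),60),t(b,"side","wedge",(393,228),60)])])
import sys; cv2.imwrite(sys.argv[1],m)
E
python3 ov1.py pics/v3.png
```

```text
(no output)
```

View pics/v3.png

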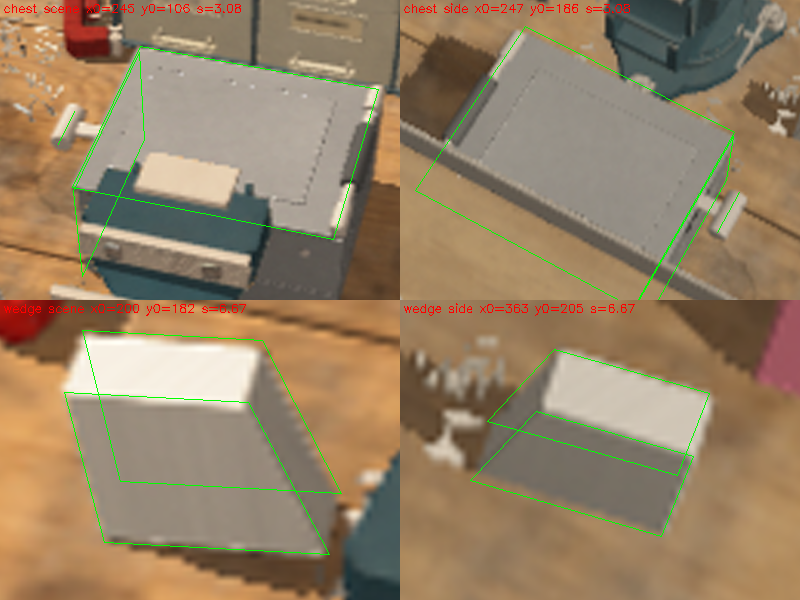

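```bash
cat > f2.py <<'E'
from h import *
P=np.load("P.npy",allow_pickle=True).item()
def mk(c,x0,y0,s): return lambda l,X,Y:(c,l,(x0+X/s,y0+Y/s))
a=mk("scene",245,106,3.08); b=mk("side",247,186,3.08)
o=[a((78.5,95,95),142,50),a((-78.5,95,95),75,187),a((78.5,-90,95),380,90),a((-20,120,96),67,124),b((-78.5,-90,95),123,28),b((-78.5,95,95),333,135),b((-20,120,97),330,213)]
P["chest"],r=fit(o,P["chest"]); print(P["chest"].round(4),r.round(1).tolist())
a=mk("scene",200,182,6.667); b=mk("side",363,205,6.667)
o=[a((13,37.5,75),85,38),a((13,-20,75),258,43),a((-13,-20,75),248,108),a((-13,37.5,75),65,94),a((-13,37.5,0),105,245),a((-13,-37.5,0),325,255),a((13,-37.5,0),335,200),
 b((-13,-20,75),155,50),b((-13,37.5,75),310,93),b((13,37.5,75),290,158),b((13,-20,75),140,110),b((13,37.5,0),260,235),b((13,-37.5,0),75,180)]
P["wedge"],r=fit(o,P["wedge"]); print(P["wedge"].round(4),r.round(1).tolist())
np.save("P.npy",P,allow_pickle=True)
def bp(c,px,z):
    k=vision.calibration(c);E=np.array(k["extrinsics"]);d=np.linalg.inv(np.array(k["mtx"]))@[*px,1]; d=E[:3,:3].T@(d*[1,-1,-1]); C=-E[:3,:3].T@E[:3,3]
    return (C+d*(z-C[2])/d[2]).round(3)
S=lambda x,y:(150+x*.375,100+y*.375); D=lambda x,y:(200+x*.3375,115+y*.3377)
for n,c,q,z in(("frontjaw L",'scene',S(275,315),.16),("frontjaw topL",'scene',S(300,268),.182),("rearjaw L",'scene',S(325,213),.182),("rear jaw R",'scene',S(490,180),.17),("front jaw R",'scene',S(452,300),.182),
 ("handle L",'scene',S(240,462),.1),("base L",'scene',S(290,390),.01),("side front L",'side',D(533,70),.182),("side rear L",'side',D(475,160),.182)): print(n,bp(c,q,z))
def w(n,l): return world(P[n],l)[0]
print("bar",w("chest",(-20,120,92.5)),"wedge place",w("chest",(-57,-47,90)),"gap",w("tray",(30,30,4)),np.degrees([P[k][2] for k in P]))
E
python3 f2.py
cat >> h.py <<'E'
def pose(n,l): return world(np.load("P.npy",allow_pickle=True).item()[n],l)[0]
def lk(yaw): return [180,0,yaw]
E
python3 - <<'E'
import sys; sys.path.insert(0,'.')
import os; os.chdir('.')
from h import *
for p,y in (((.64,-.02,.2),90),((.64,-.02,.095),90),((.64,-.12,.285),90),((.64,-.235,.31),90),((.51,.03,.07),101),((.605,-.17,.16),90),((.68,-.08,.06),90),((.49,-.30,.06),90),((.64,.0,.32),90)):
    print(p,robot.inverse_kinematics(list(p),lk(y)))
E
```

```text
[ 0.6632 -0.1424 -0.004 ] [[-0.2, -1.5], [-0.5, -0.3], [-0.1, -0.3], [0.1, -0.3], [0.2, -0.3], [0.1, -0.7], [-1.0, -0.6]]
[0.5092 0.0171 0.1898] [[-0.7, -1.0], [0.5, -0.1], [-0.4, -0.5], [-0.5, -0.1], [-0.4, -0.3], [0.5, 0.3], [0.9, -0.6], [0.1, -0.5], [0.2, -0.2], [0.6, -0.5], [-0.4, -0.2], [0.3, -0.1], [-0.8, -0.4]]
frontjaw L [ 0.398 -0.088  0.16 ]
frontjaw topL [ 0.423 -0.098  0.182]
rearjaw L [ 0.474 -0.098  0.182]
rear jaw R [ 0.546 -0.196  0.17 ]
front jaw R [ 0.423 -0.201  0.182]
handle L [ 0.32  -0.086  0.1  ]
base L [ 0.438 -0.069  0.01 ]
side front L [ 0.388 -0.09   0.182]
side rear L [ 0.484 -0.092  0.182]
bar [ 0.643706   -0.02230714  0.0925    ] wedge place [ 0.60603757 -0.18915764  0.09      ] gap [ 0.48491423 -0.29857971  0.004     ] [-0.22943571 10.87438936  8.42624777]
(0.64, -0.02, 0.2) [-28.6951873   36.74464836  49.33462638  76.72945587 -27.56260176
  78.7264521   20.13819496]
(0.64, -0.02, 0.095) [-27.5543999   41.56575082  45.66219273  84.26801854 -30.96811935
  67.25362604  22.94987073]
(0.64, -0.12, 0.285) [-21.72922644  39.10243356  60.68246464  65.81575548 -33.38675754
  92.07412152  31.01253701]
(0.64, -0.235, 0.31) [ -7.39754551  42.53208404  60.28621369  55.57432417 -36.36835188
  98.05986899  38.9506779 ]
(0.51, 0.03, 0.07) [-33.87751837  26.99902356  37.45726597 107.18547595 -20.34059865
  52.58787863  24.13440158]
(0.605, -0.17, 0.16) [-23.00794552  44.36124572  65.5316755   82.52138343 -40.44525724
  78.80928461  43.90922244]
(0.68, -0.08, 0.06) [-17.98572041  47.37356896  41.38627659  77.32665834 -31.88971753
  67.04478197  26.4811907 ]
(0.49, -0.3, 0.06) [ -3.27671798  38.37201826  48.72696138  97.70931117 -32.8710121
  59.27245544  56.76866199]
(0.64, 0.0, 0.32) [-27.28914538  32.9932493   47.87130853  63.36699266 -23.85026185
  92.83522344  14.29824753]
```

View pics/scene0.png

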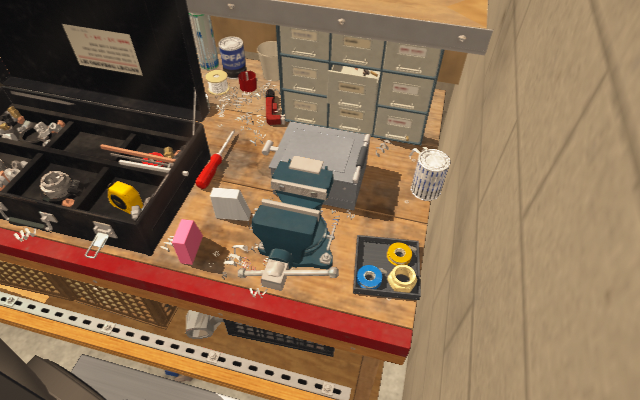

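Wedge candidates: pink block at scene (187,242), which is the look-alike, and the plain metal wedge at (230,205), which I choose (crop v3 confirms it). The bar is at (267,148). Next I move over the bar and take a wrist look.

```bash
cat > ov2.py <<'E'
from ov import *
def snap(n,out,names,w=640,ctr=(320,200)):
    T=wristE(); im=vision.grab_frame("wrist")[:,:,::-1].copy(); cv2.imwrite(f"pics/{n}_raw.png",im); np.save(f"pics/{n}_T.npy",T)
    for k in names:
        for m in poly(k): cv2.polylines(im,[proj("wrist",world(P[k],m),T).round().astype(int)],True,(0,255,0),1)
    cv2.imwrite(out,im)
E
python3 - <<'E'
from h import *
t0=robot.current_time_s()
robot.move_to([.45,.03,.32],lk(90)); print(robot.current_time_s()-t0)
fingers.gripper_to(.75)
b=pose("chest",(-20,120,92.5))
robot.line_to([b[0],b[1],.19],lk(90-.2),velocity=.25); print(robot.current_time_s()-t0,robot.current_tool_pos(),robot.current_contact_force())
from ov2 import snap
snap("w1","pics/v5.png",["chest","wedge"])
E
```

```text
2.1
3.5583000000000005 [ 0.64349783 -0.02221732  0.19084442] [ 0.33464931  0.51047626 -0.26382673]
```

View pics/v5.png

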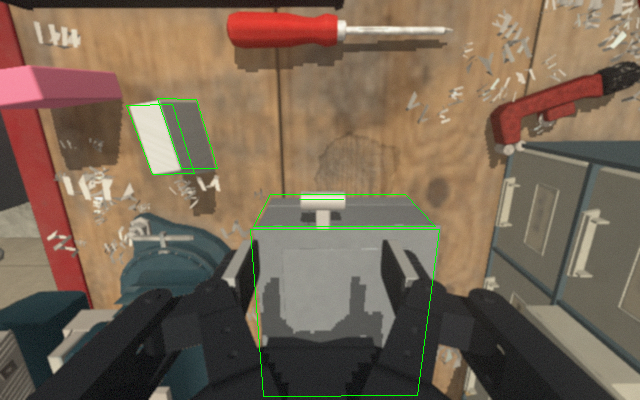

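The wrist picture shows the bar at (323,200) and the lid edge (250–440,228) on the overlay. The wedge at (172,137) also matches. Grasp and lift.

Run:
```python
from h import *
b=pose("chest",(-20,120,92.5)); h=pose("chest",(-20,-90,95)); o=lk(89.8)
print(robot.line_to([b[0],b[1],.096],velocity=.12,f_stop=15))
fingers.gripper_to(.2,60); print(robot.current_finger_gap(),robot.current_gripper_force(),robot.current_contact_force(),robot.current_tool_pos())
def arc(t): return [b[0],h[1]+.21*np.cos(t)+.0025*np.sin(t),h[2]+.21*np.sin(t)-.0025*np.cos(t)+.0035]
fm=0
for t in np.r_[np.arange(.2,1.7,.2),1.69]:
    robot.line_to(arc(t),velocity=.11); f=robot.current_contact_force(); print(round(t,2),f.round(1),robot.current_tool_pos().round(3),round(robot.current_time_s(),2))
    if np.linalg.norm(f)>60: break
```

```text
False
0.402174843148075 61.44652247428894 [ 4.03568786 -0.42848601  0.18464118] [ 0.64567345 -0.02248882  0.0972806 ]
0.2 [ 5.9 -2.1 -2.9] [ 0.646 -0.027  0.138] 6.34
0.4 [ 7.2 -3.  -4. ] [ 0.646 -0.039  0.178] 6.88
0.6 [ 8.4 -3.7 -4.5] [ 0.646 -0.059  0.215] 7.41
0.8 [ 8.  -2.3 -6.8] [ 0.646 -0.085  0.246] 7.94
1.0 [ 8.9 -1.1 -7.4] [ 0.646 -0.116  0.272] 8.47
1.2 [ 8.3  0.  -5.3] [ 0.646 -0.152  0.292] 9.01
1.4 [7.8 2.5 0.3] [ 0.646 -0.19   0.305] 9.54
1.6 [4.3 1.9 3.2] [ 0.647 -0.233  0.31 ] 10.07
1.69 [7.3 1.3 3.9] [ 0.646 -0.253  0.309] 10.4
```

```bash
cat > s2.py <<'E'
from h import *
P=np.load("P.npy",allow_pickle=True).item(); P["chest"][0]+=.001; np.save("P.npy",P,allow_pickle=True)
T=robot.current_time_s
fingers.gripper_to(.75); p=robot.current_tool_pos()
robot.line_to([p[0],p[1],.35],velocity=.2)
g=pose("wedge",(0,24,0)); yw=90+np.degrees(P["wedge"][2])
robot.line_to([g[0],g[1],.17],lk(yw),velocity=.35)
print(robot.line_to([g[0],g[1],.058],velocity=.15,f_stop=15),T())
fingers.gripper_to(.1,90); print(robot.current_finger_gap(),robot.current_gripper_force(),robot.current_contact_force(),robot.current_tool_pos(),g)
E
cat > s3.py <<'E'
from h import *
T=robot.current_time_s
p=robot.current_tool_pos(); d=pose("chest",(-57,-45.5+24,90)); z=.09+p[2]
robot.line_to([p[0],p[1],p[2]+.15],velocity=.25)
robot.line_to([d[0],d[1]+.05,z+.10],lk(89.8),velocity=.3)
robot.line_to([d[0],d[1],z+.03],velocity=.2); print(T(),robot.current_contact_force().round(1),robot.current_finger_gap())
print(robot.line_to([d[0],d[1],z-.003],velocity=.04,f_stop=6),robot.current_tool_pos()-[*d[:2],z],robot.current_contact_force().round(1),T())
from ov2 import *
for c in("scene","side"): cv2.imwrite(f"pics/{c}3.png",vision.grab_frame(c)[:,:,::-1])
E
python3 s2.py
python3 - <<'E'
from h import *
g=robot.current_finger_gap()
print(g)
assert .22<g<.4
exec(open("s3.py").read())
a=cv2.imread("pics/scene3.png")[80:230,200:400]; b=cv2.imread("pics/side3.png")[120:270,220:420]
cv2.imwrite("pics/v6.png",np.hstack([cv2.resize(i,(400,300),interpolation=cv2.INTER_CUBIC) for i in(a,b)]))
E
```

```text
False 13.5917
0.29212913493429926 88.14252756536007 [-0.6636902   0.48096617  5.29732357] [0.50552424 0.04082501 0.0590436 ] [0.50467727 0.04063755 0.        ]
0.29212913493429926
16.15 [ 1.1  0.7 -4.5] 0.28869561694252377
True [-3.60960406e-04  4.23322119e-04  7.26122253e-05] [ 0.4 -0.1  5.2] 16.85
```

View pics/v6.png

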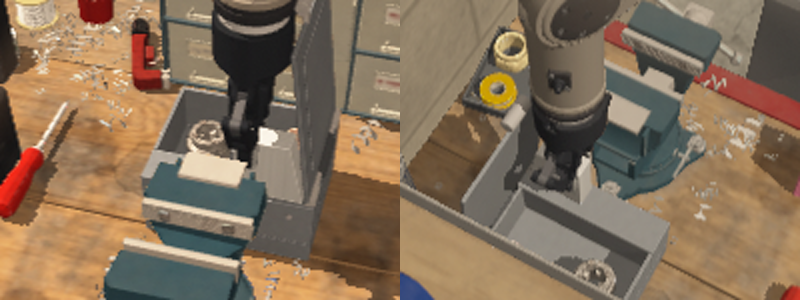

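```bash
cat > s4.py <<'E'
from h import *
T=robot.current_time_s
fingers.gripper_to(.5); p=robot.current_tool_pos()
robot.line_to([p[0],p[1]+.004,p[2]+.06],velocity=.2)
o=[("scene",(0,0,80),(304,147)),("side",(0,0,80),(320,255))]
c,r=fit(o,[.69,-.08,0]); print(c,r)
robot.line_to([c[0],c[1]-.02,.24],velocity=.3)
fingers.gripper_to(.85)
from ov2 import *
snap("w2","pics/v7.png",["chest"])
d=recognise("die_head","wrist"); print(d); print([x for x in recognise("coupling","wrist")]); print(T(),robot.current_contact_force())
if d:
    E=np.load("pics/w2_T.npy")
    print(fit([("wrist",(0,0,80),d[0]['rect'][:2],E)],c))
E
python3 s4.py
```

```text
[ 0.67741264 -0.09413343  0.        ] [[-1.71345601  0.14328046]
 [-1.81515609 -0.10956837]]
[{'rect': [332.9, 160.4, 52.5, 50.2], 'p': 0.91}]
[{'rect': [347.9, 243.1, 32.5, 39.0], 'p': 0.83}]
18.7167 [-0.05938594 -0.30938071  0.04338476]
(array([ 0.68830018, -0.09433116,  0.        ]), array([[1.77204788e-06, 3.80523460e-07]]))
```

View pics/v7.png

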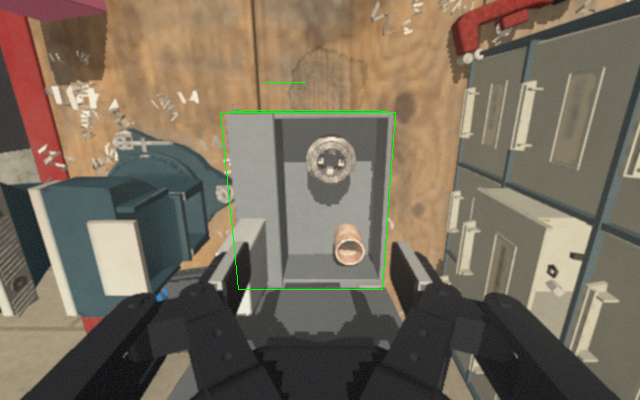

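The wrist picture shows the die head at (331,159), centred between the well's front and back walls (275–388), and the coupling at (348,246). Now I hover over the die head and wait for the lid to settle on the wedge.

```bash
cat > s5.py <<'E'
from h import *
T=robot.current_time_s
fingers.gripper_to(.73)
robot.line_to([.686,-.094,.19],velocity=.2)
prev=None; still=0
while T()<50:
    im=cv2.GaussianBlur(vision.grab_frame("scene"),(3,3),0)[80:200,320:390].astype(int)
    if prev is not None:
        n=(abs(im-prev).max(2)>12).sum(); print(round(T(),1),n); still=still+1 if n<8 else 0
    if still>=2: break
    prev=im; robot.pause(.8)
from ov2 import *
E=wristE(); w=vision.grab_frame("wrist")[:,:,::-1]; r=recognise("die_head","wrist"); print(r)
if r: print(fit([("wrist",(0,0,80),r[0]['rect'][:2],E)],[.686,-.094,0])[0])
a=vision.grab_frame("scene")[80:230,200:400,::-1]; b=vision.grab_frame("side")[120:270,220:420,::-1]
cv2.imwrite("pics/v8.png",np.vstack([np.hstack([cv2.resize(i,(400,300),interpolation=cv2.INTER_CUBIC) for i in(a,b)]),cv2.resize(w[60:285,100:540],(800,300))]))
print(T())
E
python3 s5.py
```

```text
20.3 477
21.2 473
22.0 3
22.9 0
[{'rect': [320.9, 189.8, 60.7, 58.7], 'p': 0.81}]
[ 0.68568965 -0.08944742  0.        ]
23.0583
```

View pics/v8.png

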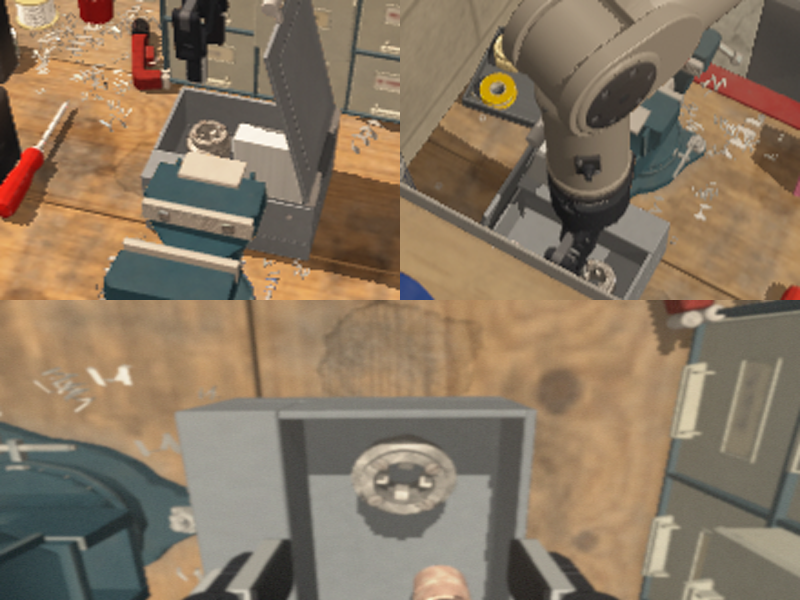

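The lid rests on the wedge: its edge is steady at scene (345,115) and the wedge top is white at (330,147). Grip the die head high so the fingers stay above the tray walls.

```bash
cat > s6.py <<'E'
from h import *
T=robot.current_time_s
print(robot.line_to([.6857,-.0935,.070],velocity=.1,f_stop=12),robot.current_tool_pos())
fingers.gripper_to(.3,70); g=robot.current_finger_gap(); print(g,robot.current_gripper_force(),robot.current_contact_force().round(1),robot.current_tool_pos())
assert .5<g<.7
p=robot.current_tool_pos()
robot.line_to([p[0],p[1],.15],velocity=.08); print(robot.current_contact_force().round(1),robot.current_finger_gap())
robot.line_to([p[0],p[1],.26],velocity=.2)
robot.line_to([.50,-.08,.26],velocity=.3); print(T())
q=pose("tray",(30,30,4))
for y in(188.4,8.4): print(y,robot.inverse_kinematics([.49,-.2,.26],lk(y)),robot.inverse_kinematics([q[0],q[1],.045],lk(y)))
E
python3 s6.py
```

```text
False [ 0.68636817 -0.09370169  0.07100052]
0.5844041978850388 74.0606939792633 [-0.   0.4  5.1] [ 0.68673802 -0.0938104   0.07159914]
[-0.7  0.8 -4.9] 0.5851241098367045
27.2917
188.4 [ -5.42275626  16.39812196  33.18281178  89.61264314  -9.13491755
  76.71574451 127.19550244] [ 11.44895231  32.85330573  25.76356589  98.6581629  -17.30255387
  52.44964374 142.66865541]
8.4 [-25.83753531  24.05683975  64.67076226  90.24562896 -21.99060927
  79.72863815 -40.71862233] [ -4.86854723  40.40509706  51.43101706  99.26941073 -36.43789649
  58.5672988  -21.73127245]
```

```bash
cat > s7.py <<'E'
from h import *
T=robot.current_time_s
q=pose("tray",(30,30,4))
robot.line_to([.485,-.16,.26],lk(140),velocity=.1)
robot.line_to([q[0],q[1],.24],lk(188.4),velocity=.15); print(T(),robot.current_tool_pos(),robot.current_contact_force().round(1),robot.current_finger_gap())
from ov2 import *
snap("w3","pics/v9w.png",["tray"])
a=cv2.imread("pics/scene0.png"); b=cv2.imread("pics/side0.png"); w=cv2.imread("pics/v9w.png")
t=lambda im,c,ctr,k:tile(im,c,"tray",ctr,k,k*.625,400,250)
cv2.imwrite("pics/v9.png",np.vstack([np.hstack([t(a,"scene",(388,267),110),t(b,"side",(282,162),100)]),cv2.resize(w[:280],(800,350),interpolation=cv2.INTER_CUBIC)]))
E
python3 s7.py
```

```text
29.4 [ 0.48548492 -0.29735268  0.23981068] [ 0.4 -0.2 -5.3] 0.5838236122118095
```

View pics/v9.png

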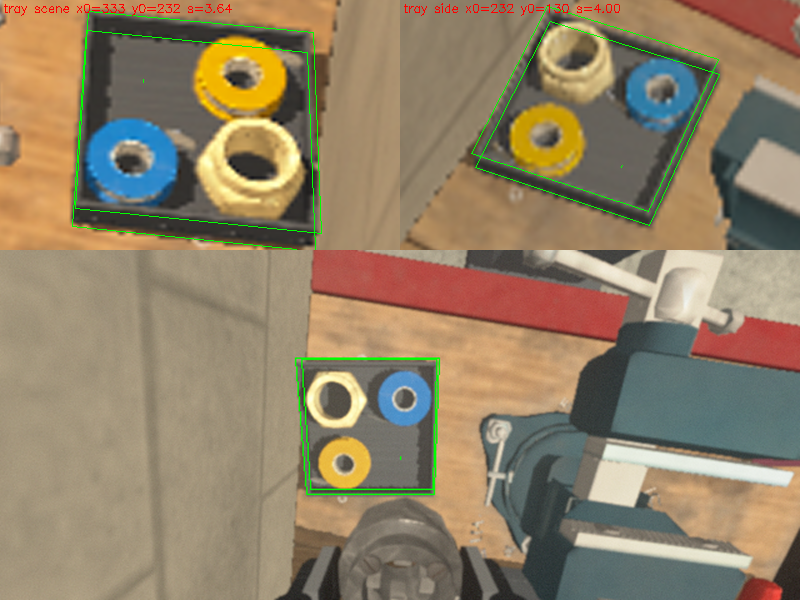

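The wrist picture shows the tray overlay fitting, with the empty quarter at wrist px (320,166), and the die head held upright between the pads at (320,248). I check its offset in the hand numerically.

Run:
```python
from h import *
r=recognise("die_head","wrist"); print(r)
R=np.linalg.inv(np.array(vision.calibration("wrist")["T_tool_cam"]))
a=np.linspace(0,2*np.pi,60)
for dx in(-.004,0,.004):
    pts=np.vstack([np.c_[dx+.026*np.cos(a),.026*np.sin(a),0*a+z] for z in(-.009,.039)])
    q=proj("wrist",pts,R); lo,hi=q.min(0),q.max(0); print(dx,((lo+hi)/2).round(1),(hi-lo).round(1),"top circle rows",q[:60,1].min().round(1),q[:60,1].max().round(1), "low rows",lo[1].round(1))
im=cv2.imread("pics/w3_raw.png"); g=cv2.cvtColor(im,6)
print(g[190:300:2,320].tolist())
```

```text
[{'rect': [319.2, 255.4, 102.4, 115.9], 'p': 0.66}]
-0.004 [323.6 264.5] [111.4 130.5] top circle rows 233.7 329.8 low rows 199.3
0 [323.6 258. ] [112.4 130.3] top circle rows 225.3 323.1 low rows 192.9
0.004 [323.7 251.4] [113.4 130. ] top circle rows 216.8 316.4 low rows 186.4
[85, 70, 88, 117, 131, 102, 106, 101, 103, 100, 98, 107, 125, 169, 145, 140, 138, 128, 120, 98, 93, 91, 91, 116, 114, 115, 112, 111, 113, 124, 136, 103, 95, 102, 98, 96, 98, 101, 118, 118, 116, 120, 133, 134, 115, 175, 239, 229, 152, 132, 116, 95, 102, 93, 95]
```

```bash
cat > s8.py <<'E'
from h import *
T=robot.current_time_s
q=pose("tray",(30,30,4))
robot.line_to([q[0],q[1],.10],velocity=.15)
robot.line_to([q[0],q[1],.055],velocity=.06,f_stop=8); print(robot.current_tool_pos(),robot.current_contact_force().round(1))
print(robot.line_to([q[0],q[1],.040],velocity=.02,f_stop=5),robot.current_tool_pos(),q,robot.current_contact_force().round(1),T())
E
python3 s8.py
```

```text
[ 0.48518465 -0.29892437  0.05529633] [ 0.6  0.5 -4.7]
True [ 0.48492438 -0.29844038  0.0435468 ] [ 0.48491423 -0.29857971  0.004     ] [-0.5  0.8  4.8] 32.0667
```

Run:
```python
from h import *
fingers.gripper_to(.7); p=robot.current_tool_pos(); print(robot.current_contact_force().round(1))
robot.line_to([p[0],p[1],.16],velocity=.1)
robot.line_to([p[0]-.05,p[1],.26],velocity=.2)
robot.pause(.5)
E_=wristE(); w=vision.grab_frame("wrist")[:,:,::-1]; r=recognise("die_head","wrist"); q=pose("tray",(30,30,4)); print(r,robot.current_contact_force().round(1),robot.current_time_s())
for d in r[:2]: print(fit([("wrist",(0,0,40),d['rect'][:2],E_)],[*q[:2],0])[0][:2]-q[:2])
a=vision.grab_frame("scene")[80:305,200:500,::-1]; b=vision.grab_frame("side")[100:325,180:480,::-1]
cv2.imwrite("pics/v10.png",np.vstack([np.hstack([cv2.resize(i,(400,300),interpolation=cv2.INTER_CUBIC) for i in(a,b)]),cv2.resize(w[40:265,120:520],(800,300))]))
```

```text
[-0.4  0.  -0.8]
[{'rect': [308.6, 207.7, 42.9, 39.8], 'p': 0.96}] [-0.6  0.5 -0.2] 34.9667
[-0.00144902 -0.00643475]
```

View pics/v10.png

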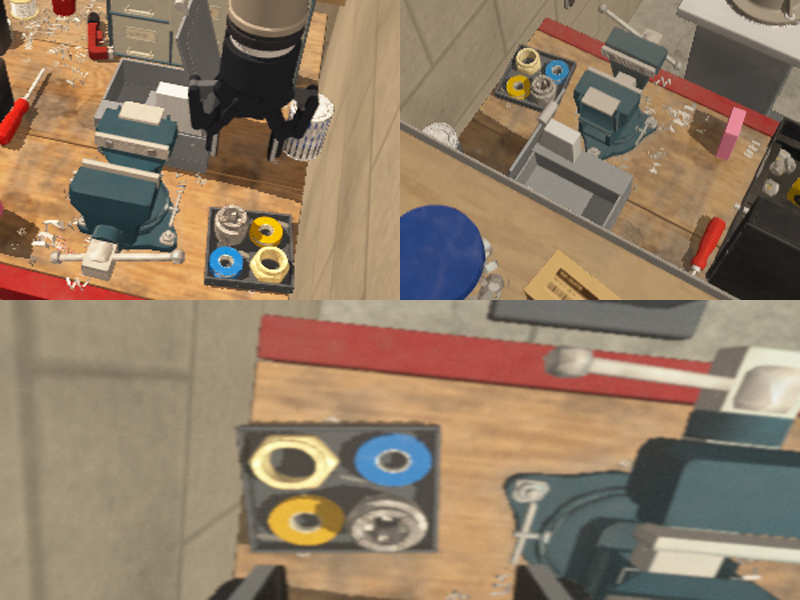

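The views show the die head upright in the empty quarter at wrist (314,208), with the tapes and nut undisturbed. The lid is held open by the wedge, and the robot is clear of everything.

```bash
python3 -c "
from station import workorder,robot
print(workorder.close_job(),robot.current_time_s())"
```

```text
the job is handed in; nothing more can be done
the job is handed in; nothing more can be done
```

I handed the job in at about 35 s of the 72 s allowed: in the last camera views the wedge on the ledge is holding the lid open, the die head stands upright in the tray's empty corner, and the tapes and nut look undisturbed; the verdict was not shown to me.

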